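Bleed a hydraulic lift down to its level pointer at a laser marking bench

TASK

The small hydraulic lift under the marking laser stands too high. Crack its red release lever open just a fraction (anticlockwise from above) so that the platform sinks slowly under its own weight, and shut the lever fully home again so that the platform stops and stays with its top face level with the red pointer on the mast. Handle the lever gently without forcing it or squeezing it hard, never let the platform drop fast, do not touch the platform or the pointer, leave everything else where it is, and let go of the lever at the end.

Things in the scene. Friction and masses are not known exactly. Their poses are not given: they have to be found in the camera images.
- lift: fixed base of the lift: aluminium plate 12 mm thick, x -60..120, y -70..400 mm about the origin; blue valve block (80 x 90 mm, top 62 mm above the table), blue ram housing at (30, 270), dark mast 282 mm tall at (30, 375). Origin: on the table under the valve's vertical axis; z up; yaw within 20 degrees of the robot's axes.
- lever_grip (a point): middle of the red upright grip (round, 22 mm diameter, 76 to 128 mm above the table, this point 107) at the end of the release lever, 90 mm from the valve axis. Shut, it lies at (-86, 27) mm in the lift's frame, 2.84 rad round from its x axis; opening swings it anticlockwise from above, towards the lift's -y side. The room around it is free.
- release (a joint): lever angle, rad: 0 shut on a firm stop, anticlockwise to 1.2 wide open. Dry friction, about 5 N at the grip; stays where left. The platform starts to sink at an opening set by its unknown load (0.1 to 0.85), then about 11 mm/s faster per further 0.1 rad; turning back stops it. Keep the summed finger forces on the grip under 40 N (a 15 N pinch is 30 N); driving on past the stop exceeds it.
- platform (a joint): height of the platform above its lowest position, m (0 to 0.112); its top face is 125 mm above the table plus this value. It only sinks; it cannot be raised again. It should not sink faster than about 30 mm/s.
- platform_edge (a point): middle of the platform's edge that faces the mast, on its top face. The platform is a steel plate 150 x 140 x 12 mm on top of the ram, with two yellow strips and a clamped part 42 mm tall on it.
- pointer (a joint): height of the red pointer on the mast, m: its flat top face is 125 mm above the table plus this value. Platform and pointer are level when both joint values are equal.
- pointer_level (a point): tip of the red pointer, on its flat top face, just beside the platform's edge.
- parts_tray: shallow blue open tray, 120 x 160 x 30 mm, left of the robot; origin under its centre (bystander, leave alone)
- blank: aluminium blank 50 x 30 x 12 mm lying in the tray; origin under its centre (bystander, leave alone)
- hex_driver: screwdriver lying on the table to the robot's right (bystander, leave alone)
- clamp_strap: dark steel strap clamp 110 x 24 x 10 mm with a brass stud, lying on the lift's base plate between valve block and ram (bystander, leave alone)
- dowel: steel headed dowel, 40 mm tall, standing on the lift's base plate between valve block and ram (bystander, leave alone)
- marking_jar: closed white jar, radius 26 mm, 75 mm tall, on the table (bystander, leave alone)
- gauge_block: steel block 35 x 60 x 45 mm tall, on the table (bystander, leave alone)

How it is judged (in metres and radians):
On the way:
1. the lever is cracked open and the platform has sunk at least 6 mm (distance of platform_edge from where it was at the start of the episode above 0.006 m and value of joint release above 0.06 rad), for 0.1 s.
At the end, for the whole second after the job is handed in: platform's top face level with the pointer's top to within 5 mm and standing still, release lever shut (within 0.06 rad of its stop) and let go (z of platform_edge in the frame of pointer_level between -0.005 and 0.005 m and velocity of joint platform between -0.001 and 0.001 m/s and value of joint release below 0.06 rad); the robot touches nothing.
It fails at once if the platform sinks faster than 35 mm/s (velocity of joint platform below -0.035 m/s).
It fails at once if the lever is pushed or squeezed with more than 45 N in all (contact force between any of the fingers, the arm and release above 45 N).
It fails at once if the robot touches the platform (contact force between any of the fingers, the arm and platform above 1 N).
It fails at once if the robot moves the pointer (contact force between any of the fingers, the arm and pointer above 1 N).
It fails at once if a bystander is moved by more than 20 mm (distance of any of parts_tray, blank, hex_driver, clamp_strap, dowel, marking_jar, gauge_block from where it was at the start of the episode above 0.02 m).
It also fails if it takes over 72 s, if anything falls off the work surface, if the arm or the gripper's body presses on something with over 40 N, if the wrist force passes 120 N, or if a joint passes its speed limit or range.

ROBOT

A 6-joint arm with a two-finger parallel gripper is mounted at the origin on the work surface. World frame = base frame: x ahead of the robot, y to its left, z up, the work surface at z = 0. Lengths are in mm, angles in rad, forces in N, time in s.
With the tool pointing down it reaches from about 400 to 925 mm from the base axis. Payload 12.5 kg.
Tool frame: the origin (TCP) lies between the finger pads; the fingertips stand 14 mm ahead of it and the grasp point (between the pads) lies 5 mm behind it; x points along the fingers, y is the direction in which the jaws open and shut, and the axes are right-handed (so a half turn about x gives the same grasp; the last joint's range is limited). The gripper opens to 95 mm and grips with 3 to 60 N. Pads are 20 mm wide; open, the fingers measure 119 mm over their backs; the gripper's body (75 mm by 180 mm) begins 59 mm behind the grasp point.
Start: joints at [-1.219, 0.491, 1.559, -0, 1.092, -0.106], TCP at [276.259, -560.648, 228.661] pointing down, gripper open.
Joint ranges: [-3.1, 3.1], [-0.84, 2.19], [0.05, 2.79], [-1.13, 4.28], [0.06, 2.93], [-2.69, 2.69]. Speed limits (rad/s): [2.22, 2.22, 2.79, 3.14, 3.14, 3.14].

INTERFACE

Orientations are given as [roll, pitch, yaw] about the fixed x, y, z axes, in that order (R = Rz(yaw) Ry(pitch) Rx(roll)).
In Python, from cell import env, cams gives the robot as it stands.
- The arm moves only by the tool carry_out, never from a script. Its arguments are lists of equal length, an entry for each row: "grip": the closure, from -1 (fully open) to 1 (shut); "linear": the shift along the tool's x, y, z scaled (see below), a list of three; "turn": the turn about the tool's x scaled (see below). In form: {"grip": [grip, ...], "linear": [[tx, ty, tz], ...], "turn": [turn, ...]}. A call has 1 to 5 rows; each row shifts and turns the commanded pose from where the row before left it, along the tool's axes as they then stand; what a row does not reach is not made up. The controller multiplies each number of a shift by 0.5 m and each number of a turn by 180 degrees. A row lasts 1/10 s, in which the tool goes at most 50 mm and 8.59 degrees, less where a joint would pass 70% of its speed; a pose out of reach is approached as far as the arm can. A call with a number of a shift or a turn outside -1 to 1 is refused whole. A call with a gripper value outside its range is refused whole. The fingers move at their own pace and stop on an object; the grip force is fixed at half the most. Time passes only in rows, so rows that do not move let the fingers close. It gives the time, the measured TCP pose, the force and the opening at its end, in the units of the state.
- env.state(): the state, without advancing time (a new reading comes with each control period).
- cams.read_camera(name): name is "scene" or "top" or "wrist"; returns the picture (480x640x3 uint8, blue, green, red); there is no depth.
- cams.camera_info(name): a dict with "fx", "fy", "cx", "cy" (pixels), "view" (4x4, takes a point from world to camera coordinates). Camera axes: x right, y down, z forward; pixel columns grow to the right and rows downward; lengths in mm; the calibration is good to about 2 mm. The wrist camera is an equidistant fisheye: a pixel r from the principal point sees the ray r / f radians off the axis. A picture is of the moment at which its call begins: read the wrist's pose just before it. camera_info takes no time and is no camera call; for the wrist camera it gives the pose at the moment of the call.
- env.job_done(): hands the job in, once; it reports no verdict.
The state is a dict: "t": time; "joints": joint angles; "qvel": joint speeds; "tau": joint torques, N m; "eef_pos": TCP position; "tcp_rot": TCP orientation; "ft_force": force on the tool from outside, world axes, zero at the start; "moment": the same for the moment, N m; "opening": opening from 0.0 (shut) to 1.0 (fully open).
Only numpy, scipy, OpenCV 4.12 (cv2) and the standard library are available. Lean on these libraries where they do the work, as an engineer would, in place of code of your own. Each camera call takes 0.05 s, during which the arm holds its last target. There are 200 camera calls.

## Working session

There is one attempt and no reset: what is moved stays moved. The work goes in short steps, Python scripts to look and compute and a tool call to move; the robot and the scene stay as the last step left them, time stands still between calls to the robot, and variables do not carry over. Pictures are saved under pics/ and viewed, about 8 in all and at most 12, crops included, and the job is handed in when it is done.

Besides the shell and the picture viewer there is one more tool, called after "Request:" by a JSON object that holds its "name" and its "arguments", one argument or row to a line. carry_out: Moves the arm, as the interface text tells. Shifts and turns lie within -1 to 1; 1 stands for 0.5 m of shift or 180 degrees of turn. Its arguments: {"type":"object","properties":{"grip":{"type":"array"},"linear":{"type":"array"},"turn":{"type":"array"}},"required":["grip","linear","turn"]}

```bash
ls; mkdir -p pics; python3 - <<'E'
from cell import env,cams
import cv2,numpy as np
s=env.state();print(s)
for n in("scene","top"):
    im=cams.read_camera(n);cv2.imwrite(f"pics/{n}0.png",im)
    i=cams.camera_info(n);print(n,i)
E
```

```text
pics
{'t': 0.0, 'joints': array([-1.21860792e+00,  4.91546944e-01,  1.55945713e+00, -9.98800343e-06,
        1.09167863e+00, -1.05593340e-01]), 'qvel': array([ 0.00127008, -0.00201819,  0.00079244,  0.00137261, -0.00035273,
       -0.00076219]), 'tau': array([-2.63201648e-03, -6.12645864e+01, -2.58185130e+01,  6.91350410e-02,
        4.81779815e-02, -1.10079839e-04]), 'eef_pos': array([ 276.16777525, -560.42144814,  228.06692761]), 'tcp_rot': array([-1.66826333,  1.56970623,  1.93111568]), 'ft_force': array([0.14262223, 0.20190067, 0.19418754]), 'moment': array([ 0.01509214,  0.02443426, -0.00220055]), 'opening': 0.9984073026633106}
scene {'fx': 463.753726754657, 'fy': 463.753726754657, 'cx': 314.33362726904437, 'cy': 244.90757235978032, 'view': array([[ 8.41847068e-01,  5.39506604e-01,  1.50378925e-02,
        -3.94684986e+02],
       [ 4.60621487e-01, -7.03675388e-01, -5.40988719e-01,
        -1.96504819e+02],
       [-2.81285192e-01,  4.62356544e-01, -8.40895396e-01,
         1.49264029e+03],
       [ 0.00000000e+00,  0.00000000e+00,  0.00000000e+00,
         1.00000000e+00]])}
top {'fx': 499.77876652234073, 'fy': 499.77876652234073, 'cx': 315.5710857370579, 'cy': 241.1062510607644, 'view': array([[ 6.00385355e-03, -9.99981719e-01, -7.17658875e-04,
        -1.00714203e+01],
       [-9.96259752e-01, -5.91963940e-03, -8.62059420e-02,
         5.09447564e+02],
       [ 8.62001178e-02,  1.23254250e-03, -9.96277080e-01,
         1.32891775e+03],
       [ 0.00000000e+00,  0.00000000e+00,  0.00000000e+00,
         1.00000000e+00]])}
```

View pics/scene0.png

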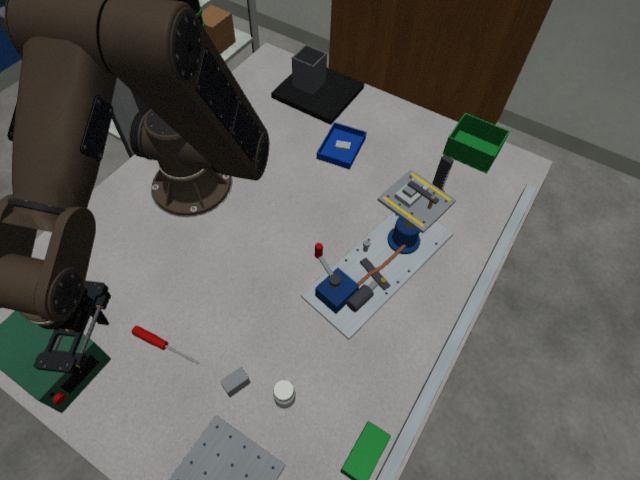

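View pics/top0.png

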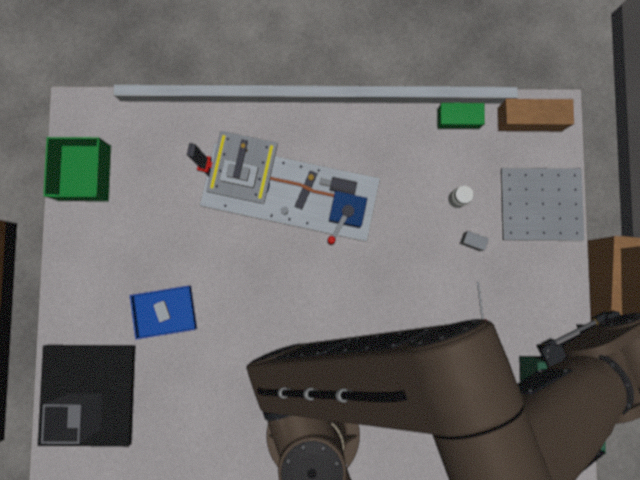

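The scene view shows the red grip at (319,249), with the platform at (416,200) hiding the pointer. In the top view the grip is at (331,240), the pointer is at about (205,163), and the plate corners are around (379,178), (366,240) and (201,205). Next I'll measure these.

```bash
cat > h.py <<'E'
import numpy as np,cv2
from cell import env,cams
def red(im):
    h=cv2.cvtColor(im,cv2.COLOR_BGR2HSV);return (((h[...,0]<8)|(h[...,0]>172))&(h[...,1]>150)&(h[...,2]>70)).astype(np.uint8)
def yellow(im):
    h=cv2.cvtColor(im,cv2.COLOR_BGR2HSV);return ((h[...,0]>22)&(h[...,0]<36)&(h[...,1]>120)&(h[...,2]>90)).astype(np.uint8)
def blobs(m,amin=8):
    n,l,s,c=cv2.connectedComponentsWithStats(m);return [(s[i,4],tuple(s[i,:4]),c[i].round(2)) for i in range(1,n) if s[i,4]>=amin]
def ray(i,uv,fish=False):
    a=(uv[0]-i["cx"])/i["fx"];b=(uv[1]-i["cy"])/i["fy"]
    if fish:
        r=np.hypot(a,b);k=np.tan(r)/r if r>1e-9 else 1;d=np.array([a*k,b*k,1])
    else: d=np.array([a,b,1.])
    R=i["view"][:3,:3];o=-R.T@i["view"][:3,3];d=R.T@d;return o,d/np.linalg.norm(d)
def onz(i,uv,z,fish=False):
    o,d=ray(i,uv,fish);return o+d*(z-o[2])/d[2]
def tri(rs):
    A=0;b=0
    for o,d in rs:
        P=np.eye(3)-np.outer(d,d);A=A+P;b=b+P@o
    return np.linalg.solve(A,b)
def proj(i,p,fish=False):
    q=i["view"][:3,:3]@p+i["view"][:3,3]
    if fish:
        r=np.hypot(q[0],q[1]);t=np.arctan2(r,q[2]);return np.array([i["cx"]+i["fx"]*t*q[0]/r,i["cy"]+i["fy"]*t*q[1]/r])
    return np.array([i["cx"]+i["fx"]*q[0]/q[2],i["cy"]+i["fy"]*q[1]/q[2]])
E
python3 - <<'E'
from h import *
S=cv2.imread("pics/scene0.png");T=cv2.imread("pics/top0.png")
iS=cams.camera_info("scene");iT=cams.camera_info("top")
for n,im in(("S",S),("T",T)):
    print(n,"red",blobs(red(im)));print(n,"yel",blobs(yellow(im)))
for uv in((379,178),(366,240),(201,205)):print(onz(iT,uv,12))
cv2.imwrite("pics/crop1.png",np.hstack([cv2.resize(T[120:250,180:390],None,fx=3,fy=3)[:390,:],]))
print("grip",tri([ray(iS,(319,249)),ray(iT,(331,240))]), onz(iT,(331.3,240),128))
E
```

```text
S red [(np.int32(39), (np.int32(315), np.int32(243), np.int32(7), np.int32(7)), array([318.28, 246.1 ])), (np.int32(323), (np.int32(132), np.int32(326), np.int32(35), np.int32(23)), array([148.45, 336.89])), (np.int32(60), (np.int32(53), np.int32(393), np.int32(11), np.int32(10)), array([ 57.07, 397.03]))]
S yel [(np.int32(111), (np.int32(411), np.int32(173), np.int32(40), np.int32(28)), array([430.68, 186.58])), (np.int32(127), (np.int32(383), np.int32(197), np.int32(41), np.int32(29)), array([402.85, 211.09]))]
T red [(np.int32(89), (np.int32(198), np.int32(157), np.int32(14), np.int32(16)), array([206.15, 165.3 ])), (np.int32(38), (np.int32(328), np.int32(237), np.int32(7), np.int32(7)), array([331.05, 239.84]))]
T yel [(np.int32(159), (np.int32(211), np.int32(135), np.int32(14), np.int32(53)), array([217.35, 161.21])), (np.int32(160), (np.int32(259), np.int32(146), np.int32(14), np.int32(52)), array([265.29, 171.59]))]
[ 685.77383108 -180.58111431   12.        ]
[ 514.20354073 -144.3347278    12.        ]
[607.82158111 307.57803939  12.        ]
grip [507.35551787 -44.728457   106.42348249] [503.32511104 -46.31588068 128.        ]
```

View pics/crop1.png

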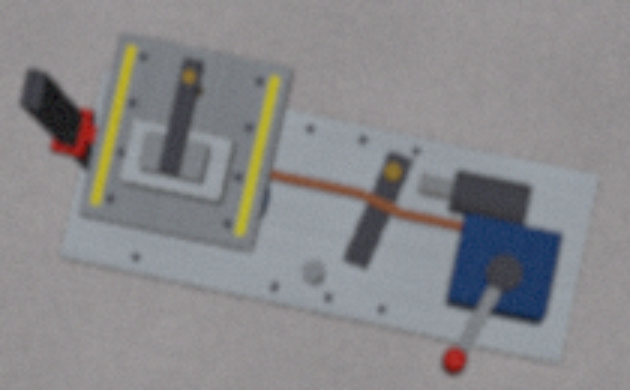

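The crop confirms the layout: plate yaw is about -0.205, the grip (bottom right) is near (506,-45) mm, and the pointer shows beside the mast. The grip force is fixed at about 30 N per finger, so I won't squeeze. I'll hold the grip in a loose cage instead.

```bash
cat >> h.py <<'E'
from scipy.spatial.transform import Rotation as Ro
AX=np.array([587.5,-88.]);YAW=-.205
def plan(target,yaw_y):
    """tool-frame shift (mm) and turn (deg) to bring TCP to target with tool y along world angle yaw_y (mod pi)"""
    s=env.state();R=Ro.from_euler('xyz',s["tcp_rot"]).as_matrix()
    y=R[:,1];a=np.arctan2(y[1],y[0]);d=(yaw_y-a+np.pi/2)%np.pi-np.pi/2
    print("R",R.round(3).tolist(),"pos",s["eef_pos"].round(1),"shift",(R.T@(np.array(target)-s["eef_pos"])).round(2),"worldturn",np.degrees(d).round(2),"tool turn",(np.degrees(d)*np.sign(R[2,0])).round(2))
E
python3 - <<'E'
from h import *
th=2.84+YAW; g=AX+90*np.array([np.cos(th),np.sin(th)]); print("grip",g)
plan([506,-45,200],th-np.pi/2)
print(cams.camera_info("wrist"))
E
```

```text
grip [508.80374556 -44.33193917]
R [[-0.0, 0.442, -0.897], [0.001, -0.897, -0.442], [-1.0, -0.001, -0.0]] pos [ 276.2 -560.4  228.1] shift [  28.52 -360.78 -433.96] worldturn -55.25 tool turn 55.25
{'fx': 371.64829954431775, 'fy': 371.64829954431775, 'cx': 322.57131588974187, 'cy': 237.40552752854566, 'view': array([[ 4.42496890e-01, -8.96769713e-01, -7.64495330e-04,
        -6.23726257e+02],
       [-8.69107803e-01, -4.29057349e-01,  2.46092295e-01,
        -2.84896445e+01],
       [-2.21016129e-01, -1.08230646e-01, -9.69246098e-01,
         3.89365343e+02],
       [ 0.00000000e+00,  0.00000000e+00,  0.00000000e+00,
         1.00000000e+00]])}
```

Request:
{"name": "carry_out", "arguments": {
  "grip": [-1,-1,-1,-1,-1],
  "linear": [
    [-0.006,-0.05,-0.08],
    [-0.006,-0.05,-0.08],
    [-0.006,-0.05,-0.08],
    [-0.006,-0.05,-0.08],
    [-0.006,-0.05,-0.08]
  ],
  "turn": [0,0,0,0,0]
}}

```text
t: 0.6
eef_pos: [401.0, -358.4, 243.6]
tcp_rot: [-1.23, 1.57, 2.369]
ft_force: [0.3, -0.2, -0.8]
opening: 1.0
```

Request:
{"name": "carry_out", "arguments": {
  "grip": [-1,-1,-1,-1,-1],
  "linear": [
    [-0.006,-0.05,-0.08],
    [-0.006,-0.05,-0.08],
    [-0.006,-0.05,-0.08],
    [-0.006,-0.05,-0.08],
    [-0.006,-0.05,-0.08]
  ],
  "turn": [0,0,0,0,0]
}}

```text
t: 1.1
eef_pos: [525.2, -157.7, 258.6]
tcp_rot: [-0.559, 1.571, 3.041]
ft_force: [0.5, -0.0, 0.4]
opening: 0.999
```

Request:
{"name": "carry_out", "arguments": {
  "grip": [-1,-1,-1,-1,-1],
  "linear": [
    [0,0,0],
    [0,0,0],
    [0,0,0],
    [0,0,0],
    [0,0,0]
  ],
  "turn": [-0.042,-0.042,-0.042,-0.042,-0.042]
}}

```text
t: 1.6
eef_pos: [524.5, -159.5, 258.4]
tcp_rot: [-1.414, 1.57, 2.85]
ft_force: [0.9, -0.4, 0.0]
opening: 0.998
```

Request:
{"name": "carry_out", "arguments": {
  "grip": [-1,-1],
  "linear": [
    [0,0,0],
    [0,0,0]
  ],
  "turn": [-0.042,-0.042]
}}

```text
t: 1.8
eef_pos: [524.4, -159.5, 258.4]
tcp_rot: [-1.634, 1.57, 2.895]
ft_force: [-0.1, -0.3, 1.0]
opening: 0.999
```

```bash
python3 -c "
from h import *
plan([480,218,260],YAW)"
```

```text
R [[-0.001, 0.983, -0.183], [0.0, -0.183, -0.983], [-1.0, -0.001, -0.0]] pos [ 524.4 -159.5  258.4] shift [  -1.56 -112.74 -363.04] worldturn -1.21 tool turn 1.21
```

Request:
{"name": "carry_out", "arguments": {
  "grip": [-1,-1,-1,-1,-1],
  "linear": [
    [0,-0.028,-0.09],
    [0,-0.028,-0.09],
    [0,-0.028,-0.09],
    [0,-0.028,-0.09],
    [0,-0.028,-0.09]
  ],
  "turn": [0,0,0,0,0]
}}

```text
t: 2.3
eef_pos: [497.5, 76.3, 258.5]
tcp_rot: [-1.026, 1.571, -2.786]
ft_force: [1.0, 0.4, 1.3]
opening: 0.997
```

Request:
{"name": "carry_out", "arguments": {
  "grip": [-1,-1,-1,-1,-1],
  "linear": [
    [0,-0.028,-0.09],
    [0,-0.028,-0.09],
    [0,-0.028,-0.09],
    [0,0,0],
    [0,0,0]
  ],
  "turn": [0,0,0,0,0]
}}

```text
t: 2.8
eef_pos: [481.9, 215.8, 258.3]
tcp_rot: [-0.744, 1.57, -2.501]
ft_force: [0.8, 0.3, -0.2]
opening: 1.001
```

```bash
python3 - <<'E'
from h import *
import json
i=cams.camera_info("wrist");im=cams.read_camera("wrist");cv2.imwrite("pics/wrist1.png",im)
np.save("wv1.npy",i["view"])
print(env.state()["eef_pos"],"red",blobs(red(im)),"yel",blobs(yellow(im)))
E
```

```text
[482.19554329 214.88353696 258.33965274] red [(np.int32(922), (np.int32(541), np.int32(106), np.int32(43), np.int32(54)), array([558.89, 131.85]))] yel [(np.int32(1083), (np.int32(535), np.int32(180), np.int32(105), np.int32(21)), array([585.82, 190.22]))]
```

View pics/wrist1.png

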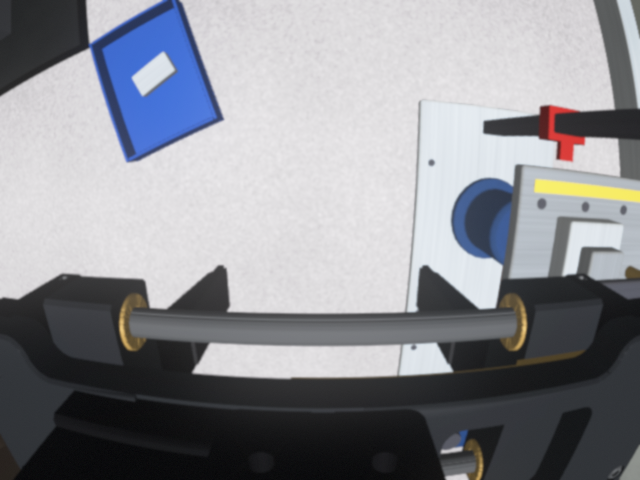

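The wrist view shows the red pointer with its tip at about (567,160). The platform's mast-side edge has its near corner at about (520,166). I'll zoom in for subpixel points.

```bash
python3 - <<'E'
import cv2
im=cv2.imread("pics/wrist1.png")[95:215,500:640]
cv2.imwrite("pics/c2.png",cv2.resize(im,None,fx=5,fy=5,interpolation=cv2.INTER_CUBIC))
E
```

```text
(no output)
```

View pics/c2.png

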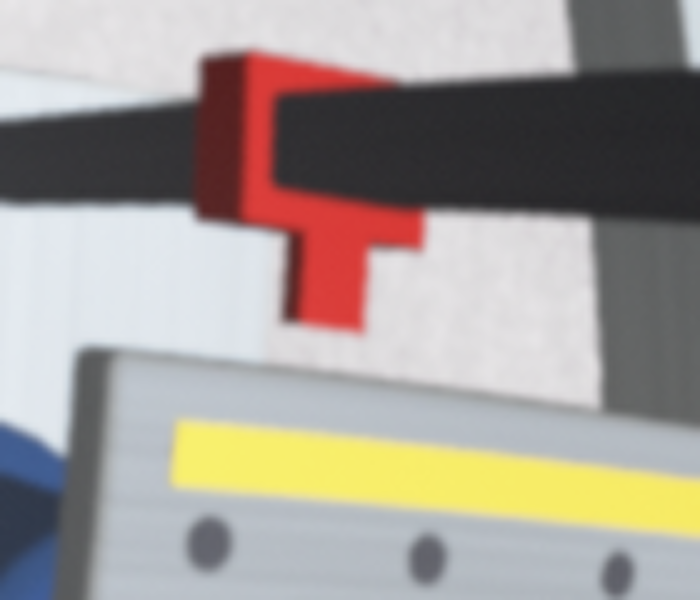

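```bash
cat >> h.py <<'E'
O3=np.array([*AX,0]);RL=Ro.from_euler('z',YAW).as_matrix()
L=lambda p:RL.T@(np.asarray(p)-O3)
W=lambda p:RL@np.asarray(p)+O3
def onx(r,x):
    o,d=L(r[0]),RL.T@r[1];return o+d*(x-o[0])/d[0]
E
python3 - <<'E'
from h import *
iw=cams.camera_info("wrist");iw["view"]=np.load("wv1.npy");iS=cams.camera_info("scene");iT=cams.camera_info("top")
rp=ray(iw,(565.8,160.),1);rc=ray(iw,(522,165),1)
print("cam lift",L(rp[0]))
print("tip x=30",onx(rp,30));
for x in(-45,-40):print("corner",x,onx(rc,x))
for x in(-40,-45):print("strip end",x,onx(ray(iw,(534.5,178.7),1),x))
# yellow strips tri
for a,b in(((430.68,186.58),(217.35,161.21)),((402.85,211.09),(265.29,171.59))):
    ra,rb=ray(iS,a),ray(iT,b);p=tri([ra,rb]);print("strip tri",L(p), proj(iS,p)-a,proj(iT,p)-b)
# lift pose checks
for uv in((379,178),(366,240),(201,205)):print("plate",L(onz(iT,uv,12)))
E
```

```text
cam lift [-167.0988443   345.38909898  413.99853416]
tip x=30 [ 30.         347.64763632 153.48003737]
corner -45 [-45.         340.74172258 206.72294798]
corner -40 [-40.         340.55141053 198.2349239 ]
strip end -40 [-40.         333.48749734 215.04403269]
strip end -45 [-45.         333.95569993 222.87079549]
strip tri [ 29.73609344 327.99227503 208.54221471] [-0.87910517  0.1424346 ] [-0.51406506 -0.84988921]
strip tri [ 28.65825031 211.45320698 209.38310004] [-0.76329162  0.09844906] [-0.43321071 -0.70782815]
plate [115.06254831 -70.63723223  12.        ]
plate [-60.29380304 -70.07588611  12.        ]
plate [-60.6306308  391.43183125  12.        ]
```

Wrist view: the pointer top is at z≈153.5 and the platform top at about 207–209, so the drop is about 54 mm. I'll move to the lever now.

```bash
python3 -c "
from h import *
print(env.state()['joints'].round(2));plan([506,-45,220],2.635-np.pi/2)"
```

```text
[ 0.29  0.32  1.76 -0.    1.06  0.48]
R [[-0.0, 0.982, -0.187], [-0.0, -0.187, -0.982], [-1.0, -0.0, 0.001]] pos [482.2 214.9 258.3] shift [ 38.45  72.11 250.79] worldturn 71.78 tool turn -71.78
```

Request:
{"name": "carry_out", "arguments": {
  "grip": [-1,-1,-1,-1,-1],
  "linear": [
    [0,0.024,0.084],
    [0,0.024,0.084],
    [0,0.024,0.084],
    [0,0.024,0.084],
    [0,0.024,0.084]
  ],
  "turn": [0,0,0,0,0]
}}

```text
t: 3.35
eef_pos: [501.3, -5.8, 258.7]
tcp_rot: [0.854, 1.57, -0.908]
ft_force: [0.9, -0.1, 0.6]
opening: 1.002
```

Request:
{"name": "carry_out", "arguments": {
  "grip": [-1,-1,-1,-1,-1],
  "linear": [
    [0,0.024,0.082],
    [0.02,0,0],
    [0.02,0,0],
    [0.02,0,0],
    [0.02,0,0]
  ],
  "turn": [0,-0.044,-0.044,-0.044,-0.044]
}}

```text
t: 3.85
eef_pos: [505.3, -46.8, 218.2]
tcp_rot: [-1.301, 1.571, -2.506]
ft_force: [-0.1, -0.4, -0.4]
opening: 1.002
```

Request:
{"name": "carry_out", "arguments": {
  "grip": [-1,-1,-1,-1,-1],
  "linear": [
    [0,0,0],
    [0,0,0],
    [0,0,0],
    [0,0,0],
    [0,0,0]
  ],
  "turn": [-0.044,-0.044,-0.044,-0.044,-0.044]
}}

```text
t: 4.35
eef_pos: [505.4, -46.6, 218.6]
tcp_rot: [-1.619, 1.571, -2.132]
ft_force: [0.1, 0.0, 0.4]
opening: 0.998
```

```bash
python3 - <<'E'
from h import *
i=cams.camera_info("wrist");im=cams.read_camera("wrist");cv2.imwrite("pics/wrist2.png",im);np.save("wv2.npy",i["view"])
for b in blobs(red(im)):print(b, onz(i,b[2],128,1))
print("expect px",proj(i,np.array([506,-45,128.]),1),i["view"][:3,:3].round(2).tolist())
plan([506,-45,103],2.635-np.pi/2)
E
```

```text
(np.int32(454), (np.int32(316), np.int32(234), np.int32(25), np.int32(24)), array([328.  , 245.61])) [506.0778257  -42.41587015 128.        ]
expect px [324.66747457 247.28696982] [[0.49, 0.87, -0.0], [0.85, -0.47, 0.25], [0.21, -0.12, -0.97]]
R [[-0.0, 0.483, 0.875], [-0.0, 0.875, -0.483], [-1.0, -0.0, -0.0]] pos [505.4 -46.6 218.6] shift [115.63   1.71  -0.19] worldturn -0.13 tool turn 0.13
```

View pics/wrist2.png

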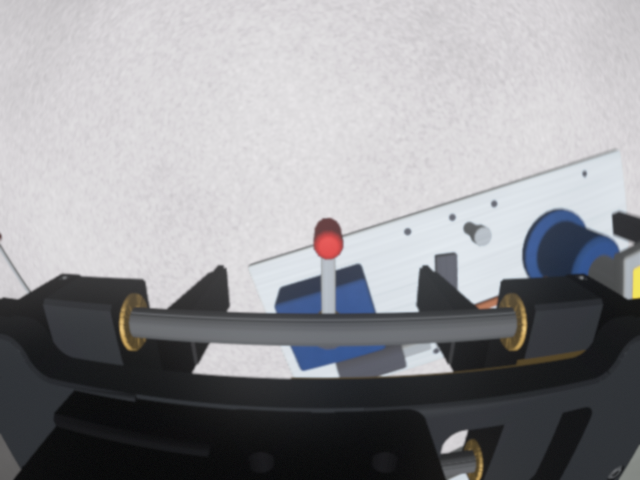

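The view shows the grip's top centred at (328,244), so it is at about (506.5,-43). The lever runs straight along tool z. I'll descend and close to a loose cage.

Request:
{"name": "carry_out", "arguments": {
  "grip": [-1,-1,-1,-1,-1],
  "linear": [
    [0,0.007,-0.002],
    [0.077,0,0],
    [0.077,0,0],
    [0.076,0,0],
    [0,0,0]
  ],
  "turn": [0,0,0,0,0]
}}

```text
t: 4.9
eef_pos: [504.6, -41.6, 100.2]
tcp_rot: [-2.82, 1.564, 2.943]
ft_force: [-0.9, 0.3, 0.7]
opening: 0.999
```

Request:
{"name": "carry_out", "arguments": {
  "grip": [0.2,0.2,0.2,0.2,0.2],
  "linear": [
    [0,0,0],
    [0,0,0],
    [0,0,0],
    [0,0,0],
    [0,0,0]
  ],
  "turn": [0,0,0,0,0]
}}

```text
t: 5.4
eef_pos: [506.9, -41.5, 104.4]
tcp_rot: [0.233, 1.569, -0.283]
ft_force: [0.2, -0.5, -0.1]
opening: 0.639
```

Request:
{"name": "carry_out", "arguments": {
  "grip": [0.3,0.3,0.3],
  "linear": [
    [0,0,0],
    [0,0,0],
    [0,0,0]
  ],
  "turn": [0,0,0]
}}

```text
t: 5.7
eef_pos: [506.7, -41.5, 103.7]
tcp_rot: [-0.207, 1.571, -0.723]
ft_force: [0.7, -0.4, 0.0]
opening: 0.388
```

Request:
{"name": "carry_out", "arguments": {
  "grip": [0.36,0.36,0.36,0.36],
  "linear": [
    [0,0,0],
    [0,0,0],
    [0,0,0],
    [0,0,0]
  ],
  "turn": [0,0,0,0]
}}

```text
t: 6.1
eef_pos: [506.6, -41.5, 103.6]
tcp_rot: [-1.97, 1.571, -2.486]
ft_force: [-0.3, 0.2, -0.2]
opening: 0.323
```

Request:
{"name": "carry_out", "arguments": {
  "grip": [0.36,0.36],
  "linear": [
    [0,0.002,0],
    [0,0,0]
  ],
  "turn": [0,0]
}}

```text
t: 6.3
eef_pos: [507.2, -40.6, 103.6]
tcp_rot: [-0.437, 1.571, -0.953]
ft_force: [-0.0, 0.6, -0.6]
opening: 0.321
```

Request:
{"name": "carry_out", "arguments": {
  "grip": [0.36,0.36],
  "linear": [
    [0,0.002,0],
    [0,0,0]
  ],
  "turn": [0,0]
}}

```text
t: 6.5
eef_pos: [507.7, -39.7, 103.6]
tcp_rot: [-0.165, 1.571, -0.681]
ft_force: [-0.7, 0.4, 0.2]
opening: 0.32
```

Request:
{"name": "carry_out", "arguments": {
  "grip": [0.36,0.36],
  "linear": [
    [0,0.002,0],
    [0,0,0]
  ],
  "turn": [0,0]
}}

```text
t: 6.7
eef_pos: [508.1, -38.9, 103.6]
tcp_rot: [-1.396, 1.571, -1.912]
ft_force: [-0.9, -0.3, -0.2]
opening: 0.322
```

Request:
{"name": "carry_out", "arguments": {
  "grip": [0.36,0.36],
  "linear": [
    [0,0.001,0],
    [0,0,0]
  ],
  "turn": [0,0]
}}

```text
t: 6.9
eef_pos: [508.2, -38.8, 103.6]
tcp_rot: [-1.793, 1.57, -2.309]
ft_force: [-1.8, -4.0, 0.5]
opening: 0.324
```

Request:
{"name": "carry_out", "arguments": {
  "grip": [0.36,0.36],
  "linear": [
    [0,0.001,0],
    [0,0,0]
  ],
  "turn": [0,0]
}}

```text
t: 7.1
eef_pos: [508.2, -38.6, 103.6]
tcp_rot: [-1.881, 1.569, -2.397]
ft_force: [-3.3, -7.9, 1.1]
opening: 0.317
```

Request:
{"name": "carry_out", "arguments": {
  "grip": [0.36,0.36],
  "linear": [
    [0,0.001,0],
    [0,0,0]
  ],
  "turn": [0,0]
}}

```text
t: 7.3
eef_pos: [508.3, -38.6, 103.5]
tcp_rot: [-1.882, 1.569, -2.397]
ft_force: [-5.4, -11.1, 2.0]
opening: 0.321
```

The stop was found gently at about 12 N, with contact near TCP (508.2,-38.8). I'll centre the cage, tighten it slightly and set up the platform monitor.

Request:
{"name": "carry_out", "arguments": {
  "grip": [0.36,0.46,0.46,0.46,0.46],
  "linear": [
    [0,-0.011,0],
    [0,0,0],
    [0,0,0],
    [0,0,0],
    [0,0,0]
  ],
  "turn": [0,0,0,0,0]
}}

```text
t: 7.8
eef_pos: [506.3, -42.2, 103.6]
tcp_rot: [0.36, 1.571, -0.155]
ft_force: [0.3, 0.4, 0.1]
opening: 0.273
```

```bash
cat > mon.py <<'E'
from h import *
from scipy.optimize import brentq
iS=cams.camera_info("scene")
def softc(im):
    f=im.astype(float);w=np.clip(np.minimum(f[...,1],f[...,2])-f[...,0]-30,0,None)  # yellowness
    out=[]
    m=cv2.dilate(yellow(im),np.ones((5,5)));n,l,s,c=cv2.connectedComponentsWithStats(m)
    g=np.mgrid[:480,:640]
    for k in range(1,n):
        if s[k,4]>100 and 340<c[k][0]<480 and 120<c[k][1]<290:
            ww=w*(l==k);out.append((( g[1]*ww).sum()/ww.sum(),(g[0]*ww).sum()/ww.sum()))
    return sorted(out)
def height(im):
    zs=[]
    for c,y in zip(softc(im),(211.45,328.)):
        zs.append(brentq(lambda z:proj(iS,W([29.2,y,z]))[1]-c[1],80,260))
    return zs
if __name__=="__main__":
    import sys
    ref=cv2.imread("pics/scene0.png")
    h0=np.array(height(ref))
    for k in range(int(sys.argv[1]) if len(sys.argv)>1 else 1):
        t=env.state()["t"];im=cams.read_camera("scene");h=np.array(height(im));print("t",round(t,2),"drop",(h0-h).round(2),"mean",(h0-h).mean().round(2))
    s=env.state();p=s["eef_pos"]-np.array([*AX,0]);print("h0",h0.round(1),"pos",s["eef_pos"].round(1),"F",s["ft_force"].round(1),"op",round(s["opening"],3),"tcp angle open",round(float((np.arctan2(p[1],p[0])%(2*np.pi))-2.635),3),"r",np.hypot(*p[:2]).round(1))
    if len(sys.argv)>2:cv2.imwrite(sys.argv[2],im)
E
python3 mon.py 3
```

```text
t 7.8 drop [-0.06  0.11] mean 0.02
t 7.85 drop [-0.05  0.11] mean 0.03
t 7.9 drop [-0.03  0.14] mean 0.06
h0 [210.  209.4] pos [506.2 -42.3 103.6] F [0.2 0.4 0.1] op 0.274 tcp angle open -0.006 r 93.3
```

Request:
{"name": "carry_out", "arguments": {
  "grip": [0.46,0.46,0.46,0.46,0.46],
  "linear": [
    [0,-0.004,0],
    [0,-0.004,0],
    [0,-0.004,0],
    [0,-0.004,0],
    [0,-0.004,0]
  ],
  "turn": [-0.006,-0.006,-0.006,-0.006,-0.006]
}}

```text
t: 8.45
eef_pos: [501.6, -51.4, 103.6]
tcp_rot: [0.225, 1.571, -0.196]
ft_force: [1.5, 2.7, -0.7]
opening: 0.272
```

```bash
sed -i 's/AX,0\]);print/584.9-AX[0]+AX[0],-85.9,0]);print/; s/np.array(\[\*584.9-AX\[0\]+AX\[0\]/np.array([584.9/' mon.py; python3 mon.py 3
```

```text
t 8.45 drop [-0.02  0.2 ] mean 0.09
t 8.5 drop [-0.03  0.11] mean 0.04
t 8.55 drop [0.14 0.11] mean 0.13
h0 [210.  209.4] pos [501.4 -51.5 103.6] F [ 0.7  0.1 -1.5] op 0.269 tcp angle open 0.115 r 90.3
```

Request:
{"name": "carry_out", "arguments": {
  "grip": [0.46,0.46,0.46],
  "linear": [
    [0,-0.004,0.0002],
    [0,-0.005,0.0002],
    [0,0,0]
  ],
  "turn": [-0.008,-0.008,0]
}}

```text
t: 8.9
eef_pos: [499.9, -55.6, 103.6]
tcp_rot: [-1.875, 1.571, -2.246]
ft_force: [0.1, 0.1, -0.4]
opening: 0.269
```

```bash
python3 mon.py 4
```

```text
t 8.9 drop [0.17 0.17] mean 0.17
t 8.95 drop [0.24 0.13] mean 0.18
t 9.0 drop [0.3 0.2] mean 0.25
t 9.05 drop [0.22 0.21] mean 0.22
h0 [210.  209.4] pos [499.9 -55.5 103.6] F [ 1.1  0.1 -0.2] op 0.271 tcp angle open 0.164 r 90.2
```

Request:
{"name": "carry_out", "arguments": {
  "grip": [0.46,0.46,0.46],
  "linear": [
    [0,-0.004,0.0002],
    [0,-0.005,0.0002],
    [0,0,0]
  ],
  "turn": [-0.008,-0.008,0]
}}

```text
t: 9.4
eef_pos: [498.5, -59.8, 103.6]
tcp_rot: [-2.993, 1.571, 2.97]
ft_force: [0.7, 0.5, 0.4]
opening: 0.267
```

```bash
python3 mon.py 4
```

```text
t 9.4 drop [0.25 0.21] mean 0.23
t 9.45 drop [0.16 0.07] mean 0.11
t 9.5 drop [0.16 0.06] mean 0.11
t 9.55 drop [0.1  0.03] mean 0.06
h0 [210.  209.4] pos [498.5 -59.8 103.6] F [ 0.2 -0.4 -0.2] op 0.269 tcp angle open 0.213 r 90.2
```

Request:
{"name": "carry_out", "arguments": {
  "grip": [0.46,0.46,0.46],
  "linear": [
    [0,-0.004,0.0002],
    [0,-0.005,0.0002],
    [0,0,0]
  ],
  "turn": [-0.008,-0.008,0]
}}

```text
t: 9.9
eef_pos: [497.4, -64.2, 103.6]
tcp_rot: [-2.856, 1.571, -3.126]
ft_force: [-1.1, 0.9, 1.0]
opening: 0.27
```

```bash
python3 mon.py 4
```

```text
t 9.9 drop [ 0.19 -0.01] mean 0.09
t 9.95 drop [0.18 0.05] mean 0.12
t 10.0 drop [0.21 0.1 ] mean 0.16
t 10.05 drop [0.26 0.08] mean 0.17
h0 [210.  209.4] pos [497.4 -64.1 103.6] F [-0.3 -0.1  0.1] op 0.27 tcp angle open 0.263 r 90.2
```

Request:
{"name": "carry_out", "arguments": {
  "grip": [0.46,0.46,0.46],
  "linear": [
    [0,-0.004,0.0002],
    [0,-0.005,0.0002],
    [0,0,0]
  ],
  "turn": [-0.008,-0.008,0]
}}

```text
t: 10.4
eef_pos: [496.4, -68.6, 103.6]
tcp_rot: [-3.053, 1.571, 3.01]
ft_force: [-0.1, -0.1, 0.6]
opening: 0.267
```

```bash
python3 mon.py 4
```

```text
t 10.4 drop [0.28 0.11] mean 0.19
t 10.45 drop [0.3  0.07] mean 0.19
t 10.5 drop [0.19 0.19] mean 0.19
t 10.55 drop [0.28 0.19] mean 0.23
h0 [210.  209.4] pos [496.5 -68.6 103.6] F [-0.3  0.6 -1.2] op 0.268 tcp angle open 0.313 r 90.1
```

Request:
{"name": "carry_out", "arguments": {
  "grip": [0.46,0.46,0.46],
  "linear": [
    [0,-0.004,0.0002],
    [0,-0.005,0.0002],
    [0,0,0]
  ],
  "turn": [-0.008,-0.008,0]
}}

```text
t: 10.9
eef_pos: [495.7, -73.1, 103.6]
tcp_rot: [-2.148, 1.571, -2.317]
ft_force: [-0.3, 1.2, 0.2]
opening: 0.269
```

```bash
python3 mon.py 4
```

```text
t 10.9 drop [1.39 1.3 ] mean 1.34
t 10.95 drop [1.66 1.46] mean 1.56
t 11.0 drop [1.54 1.18] mean 1.36
t 11.05 drop [1.78 1.08] mean 1.43
h0 [210.  209.4] pos [495.7 -73.  103.6] F [-0.2  0.2  0.3] op 0.275 tcp angle open 0.363 r 90.1
```

Request:
{"name": "carry_out", "arguments": {
  "grip": [0.46,0.46,0.46],
  "linear": [
    [0,-0.004,0.0002],
    [0,-0.004,0.0002],
    [0,0,0]
  ],
  "turn": [-0.007,-0.007,0]
}}

```text
t: 11.4
eef_pos: [495.2, -77.1, 103.6]
tcp_rot: [-2.907, 1.571, -3.033]
ft_force: [-1.4, 1.5, 0.0]
opening: 0.268
```

```bash
python3 mon.py 5
```

```text
t 11.4 drop [3.4  2.75] mean 3.08
t 11.45 drop [3.52 3.4 ] mean 3.46
t 11.5 drop [4.21 3.65] mean 3.93
t 11.55 drop [3.73 3.56] mean 3.64
t 11.6 drop [4.35 4.25] mean 4.3
h0 [210.  209.4] pos [495.3 -77.  103.6] F [-0.3  1.  -0.6] op 0.271 tcp angle open 0.408 r 90.1
```

Request:
{"name": "carry_out", "arguments": {
  "grip": [0.46,0.46,0.46,0.46,0.46],
  "linear": [
    [0,0,0],
    [0,0,0],
    [0,0,0],
    [0,0,0],
    [0,0,0]
  ],
  "turn": [0,0,0,0,0]
}}

```text
t: 12.15
eef_pos: [495.4, -77.0, 103.6]
tcp_rot: [-0.67, 1.571, -0.797]
ft_force: [-0.3, -0.2, 0.1]
opening: 0.268
```

Request:
{"name": "carry_out", "arguments": {
  "grip": [0.46,0.46,0.46,0.46,0.46],
  "linear": [
    [0,0,0],
    [0,0,0],
    [0,0,0],
    [0,0,0],
    [0,0,0]
  ],
  "turn": [0,0,0,0,0]
}}

```text
t: 12.65
eef_pos: [495.3, -76.9, 103.6]
tcp_rot: [-1.165, 1.571, -1.292]
ft_force: [-0.1, 0.6, -0.0]
opening: 0.269
```

```bash
python3 mon.py 2
```

```text
t 12.65 drop [10.73 10.38] mean 10.56
t 12.7 drop [11.05 10.53] mean 10.79
h0 [210.  209.4] pos [495.3 -76.9 103.6] F [-1.1  0.5 -0.2] op 0.273 tcp angle open 0.407 r 90.1
```

Request:
{"name": "carry_out", "arguments": {
  "grip": [0.46,0.46,0.46,0.46,0.46],
  "linear": [
    [0,0,0],
    [0,0,0],
    [0,0,0],
    [0,0,0],
    [0,0,0]
  ],
  "turn": [0,0,0,0,0]
}}

```text
t: 13.25
eef_pos: [495.3, -76.9, 103.6]
tcp_rot: [-1.14, 1.571, -1.266]
ft_force: [0.3, 0.2, 0.1]
opening: 0.272
```

Request:
{"name": "carry_out", "arguments": {
  "grip": [0.46,0.46,0.46,0.46,0.46],
  "linear": [
    [0,0,0],
    [0,0,0],
    [0,0,0],
    [0,0,0],
    [0,0,0]
  ],
  "turn": [0,0,0,0,0]
}}

```text
t: 13.75
eef_pos: [495.3, -76.9, 103.6]
tcp_rot: [-1.168, 1.571, -1.295]
ft_force: [0.1, 1.2, -0.0]
opening: 0.269
```

```bash
python3 mon.py 2
```

```text
t 13.75 drop [17.35 17.31] mean 17.33
t 13.8 drop [17.62 16.94] mean 17.28
h0 [210.  209.4] pos [495.3 -76.9 103.6] F [1.2 0.4 0.4] op 0.268 tcp angle open 0.407 r 90.1
```

Request:
{"name": "carry_out", "arguments": {
  "grip": [0.46,0.46,0.46,0.46,0.46],
  "linear": [
    [0,0,0],
    [0,0,0],
    [0,0,0],
    [0,0,0],
    [0,0,0]
  ],
  "turn": [0,0,0,0,0]
}}

```text
t: 14.35
eef_pos: [495.3, -76.9, 103.6]
tcp_rot: [-0.693, 1.571, -0.82]
ft_force: [0.4, 0.3, -0.6]
opening: 0.271
```

Request:
{"name": "carry_out", "arguments": {
  "grip": [0.46,0.46,0.46,0.46,0.46],
  "linear": [
    [0,0,0],
    [0,0,0],
    [0,0,0],
    [0,0,0],
    [0,0,0]
  ],
  "turn": [0,0,0,0,0]
}}

```text
t: 14.85
eef_pos: [495.3, -76.9, 103.6]
tcp_rot: [-0.874, 1.571, -1.001]
ft_force: [-0.2, 0.8, -0.3]
opening: 0.27
```

Request:
{"name": "carry_out", "arguments": {
  "grip": [0.46,0.46,0.46,0.46,0.46],
  "linear": [
    [0,0,0],
    [0,0,0],
    [0,0,0],
    [0,0,0],
    [0,0,0]
  ],
  "turn": [0,0,0,0,0]
}}

```text
t: 15.35
eef_pos: [495.3, -76.9, 103.6]
tcp_rot: [-1.183, 1.571, -1.309]
ft_force: [-0.9, 0.1, 0.8]
opening: 0.271
```

Request:
{"name": "carry_out", "arguments": {
  "grip": [0.46,0.46,0.46,0.46,0.46],
  "linear": [
    [0,0,0],
    [0,0,0],
    [0,0,0],
    [0,0,0],
    [0,0,0]
  ],
  "turn": [0,0,0,0,0]
}}

```text
t: 15.85
eef_pos: [495.3, -76.9, 103.6]
tcp_rot: [-0.993, 1.571, -1.12]
ft_force: [-0.5, -0.5, -0.7]
opening: 0.273
```

Request:
{"name": "carry_out", "arguments": {
  "grip": [0.46,0.46,0.46,0.46,0.46],
  "linear": [
    [0,0,0],
    [0,0,0],
    [0,0,0],
    [0,0,0],
    [0,0,0]
  ],
  "turn": [0,0,0,0,0]
}}

```text
t: 16.35
eef_pos: [495.3, -76.9, 103.6]
tcp_rot: [-1.051, 1.571, -1.178]
ft_force: [-0.1, -0.6, -0.3]
opening: 0.267
```

```bash
python3 mon.py 2 pics/s3.png; python3 -c "
from h import *
im=cv2.imread('pics/s3.png');print(blobs(red(im),3))
cv2.imwrite('pics/s3c.png',cv2.resize(im[140:240,370:480],None,fx=6,fy=6,interpolation=cv2.INTER_CUBIC))"
```

```text
t 16.35 drop [32.25 32.57] mean 32.41
t 16.4 drop [32.77 32.84] mean 32.81
h0 [210.  209.4] pos [495.3 -76.9 103.6] F [-0.1  0.7 -0.3] op 0.268 tcp angle open 0.406 r 90.1
[(np.int32(56), (np.int32(428), np.int32(186), np.int32(16), np.int32(11)), array([435.54, 192.09])), (np.int32(325), (np.int32(132), np.int32(326), np.int32(35), np.int32(23)), array([148.37, 336.82])), (np.int32(64), (np.int32(53), np.int32(393), np.int32(11), np.int32(11)), array([ 57.17, 397.05]))]
```

View pics/s3c.png

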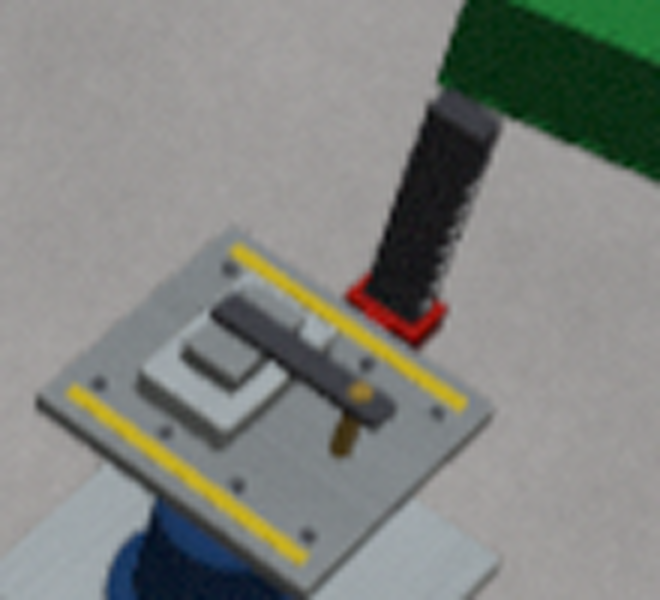

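The pointer's red collar now shows at about (436,192), at the far edge of the platform, which has dropped 33 mm. I'll let it sink to about 50 mm, shut the lever and look again with the wrist camera.

Request:
{"name": "carry_out", "arguments": {
  "grip": [0.46,0.46,0.46,0.46,0.46],
  "linear": [
    [0,0,0],
    [0,0,0],
    [0,0,0],
    [0,0,0],
    [0,0,0]
  ],
  "turn": [0,0,0,0,0]
}}

```text
t: 16.95
eef_pos: [495.3, -76.9, 103.6]
tcp_rot: [-1.088, 1.571, -1.214]
ft_force: [-0.8, -0.3, -0.2]
opening: 0.269
```

Request:
{"name": "carry_out", "arguments": {
  "grip": [0.46,0.46,0.46,0.46,0.46],
  "linear": [
    [0,0,0],
    [0,0,0],
    [0,0,0],
    [0,0,0],
    [0,0,0]
  ],
  "turn": [0,0,0,0,0]
}}

```text
t: 17.45
eef_pos: [495.3, -76.9, 103.6]
tcp_rot: [-1.002, 1.571, -1.128]
ft_force: [-0.1, -0.1, 0.3]
opening: 0.271
```

Request:
{"name": "carry_out", "arguments": {
  "grip": [0.46,0.46,0.46,0.46,0.46],
  "linear": [
    [0,0,0],
    [0,0,0],
    [0,0,0],
    [0,0,0],
    [0,0,0]
  ],
  "turn": [0,0,0,0,0]
}}

```text
t: 17.95
eef_pos: [495.3, -76.9, 103.6]
tcp_rot: [-1.551, 1.571, -1.678]
ft_force: [0.4, 0.2, 0.0]
opening: 0.27
```

Request:
{"name": "carry_out", "arguments": {
  "grip": [0.46,0.46,0.46,0.46],
  "linear": [
    [0,0,0],
    [0,0,0],
    [0,0,0],
    [0,0,0]
  ],
  "turn": [0,0,0,0]
}}

```text
t: 18.35
eef_pos: [495.3, -76.9, 103.6]
tcp_rot: [-1.321, 1.571, -1.447]
ft_force: [0.6, 0.6, 0.0]
opening: 0.268
```

```bash
python3 mon.py 2
```

```text
t 18.35 drop [44.69 44.55] mean 44.62
t 18.4 drop [44.99 44.49] mean 44.74
h0 [210.  209.4] pos [495.3 -76.9 103.6] F [-0.5 -0.1 -0. ] op 0.272 tcp angle open 0.407 r 90.1
```

Request:
{"name": "carry_out", "arguments": {
  "grip": [0.46,0.46,0.46,0.46,0.46],
  "linear": [
    [0,0,0],
    [0,0,0],
    [0,0,0],
    [0,0.008,0.0002],
    [0,0.008,0.0002]
  ],
  "turn": [0,0,0,0.014,0.014]
}}

```text
t: 18.95
eef_pos: [496.7, -69.4, 103.6]
tcp_rot: [-1.358, 1.57, -1.574]
ft_force: [-2.4, -6.0, -0.3]
opening: 0.269
```

Request:
{"name": "carry_out", "arguments": {
  "grip": [0.46,0.46,0.46,0.46,0.46],
  "linear": [
    [0,0.008,0.0002],
    [0,0.008,0.0002],
    [0,0.008,0.0002],
    [0,0.008,0.0002],
    [0,0,0]
  ],
  "turn": [0.014,0.014,0.014,0.014,0]
}}

```text
t: 19.45
eef_pos: [501.2, -53.8, 103.6]
tcp_rot: [-2.391, 1.57, -2.783]
ft_force: [-1.7, -1.6, 1.3]
opening: 0.272
```

```bash
python3 mon.py 3
```

```text
t 19.45 drop [47.59 47.47] mean 47.53
t 19.5 drop [47.64 47.47] mean 47.55
t 19.55 drop [47.55 47.53] mean 47.54
h0 [210.  209.4] pos [501.2 -53.8 103.6] F [-1.6 -2.2  0.4] op 0.274 tcp angle open 0.141 r 89.7
```

The platform stopped at 47.5 mm of drop with the lever at about 0.16, below the flow threshold. I'll let go, lift and look.

Request:
{"name": "carry_out", "arguments": {
  "grip": [0,0,0,0,0],
  "linear": [
    [0,-0.003,0],
    [0,0,0],
    [-0.1,0,0],
    [-0.1,0,0],
    [-0.1,0,0]
  ],
  "turn": [0,0,0,0,0]
}}

```text
t: 20.1
eef_pos: [500.7, -55.1, 255.4]
tcp_rot: [2.957, 1.57, 2.567]
ft_force: [-0.7, -0.6, 0.2]
opening: 0.497
```

Request:
{"name": "carry_out", "arguments": {
  "grip": [0,0,0,0,0],
  "linear": [
    [0,0.082,-0.039],
    [0,0.082,-0.039],
    [0,0.082,-0.039],
    [0,0.082,-0.039],
    [0,0.082,-0.039]
  ],
  "turn": [0,0,0,0,0]
}}

```text
t: 20.6
eef_pos: [488.5, 173.4, 253.8]
tcp_rot: [0.714, 1.57, 0.324]
ft_force: [-0.0, -0.6, 1.2]
opening: 0.499
```

Request:
{"name": "carry_out", "arguments": {
  "grip": [0,0,0,0,0],
  "linear": [
    [0,0.082,-0.039],
    [0,0,0],
    [0,0,0],
    [0,0,0],
    [0,0,0]
  ],
  "turn": [0,0.045,0.045,0.045,0.045]
}}

```text
t: 21.1
eef_pos: [486.3, 217.1, 253.6]
tcp_rot: [1.649, 1.571, 0.688]
ft_force: [0.3, 0.0, -0.6]
opening: 0.501
```

Request:
{"name": "carry_out", "arguments": {
  "grip": [0,0,0,0,0],
  "linear": [
    [0,0,0],
    [0,0,0],
    [0,0,0],
    [0,0,0],
    [0,0,0]
  ],
  "turn": [0.045,0.045,0.045,0.045,0.045]
}}

```text
t: 21.6
eef_pos: [486.4, 216.9, 253.6]
tcp_rot: [2.358, 1.571, 0.69]
ft_force: [-0.4, 0.6, -0.4]
opening: 0.498
```

```bash
python3 - <<'E'
from h import *
plan([480,218,258],YAW)
i=cams.camera_info("wrist");im=cams.read_camera("wrist");cv2.imwrite("pics/wrist3.png",im);np.save("wv3.npy",i["view"])
print("red",blobs(red(im)),"yel",blobs(yellow(im)))
E
python3 mon.py 1
```

```text
R [[0.0, 0.995, -0.098], [0.0, -0.098, -0.995], [-1.0, 0.0, -0.0]] pos [486.4 216.9 253.6] shift [-4.42 -6.44 -0.45] worldturn -6.15 tool turn 6.15
red [(np.int32(749), (np.int32(552), np.int32(131), np.int32(36), np.int32(55)), array([565.98, 159.03]))] yel [(np.int32(845), (np.int32(503), np.int32(195), np.int32(118), np.int32(28)), array([559.8 , 208.02])), (np.int32(162), (np.int32(523), np.int32(339), np.int32(27), np.int32(7)), array([536.14, 341.54]))]
t 21.65 drop [47.56 47.57] mean 47.57
h0 [210.  209.4] pos [486.4 216.9 253.6] F [-0.3  0.3  0.1] op 0.499 tcp angle open -0.75 r 318.4
```

```bash
python3 - <<'E'
import cv2
im=cv2.imread("pics/wrist3.png")[120:240,490:640]
cv2.imwrite("pics/c4.png",cv2.resize(im,None,fx=5,fy=5,interpolation=cv2.INTER_CUBIC))
E
```

```text
(no output)
```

View pics/c4.png

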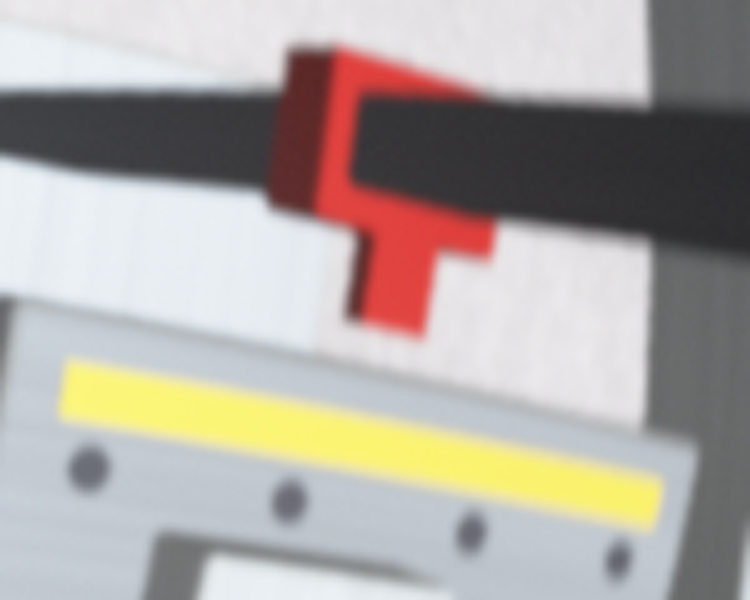

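```bash
python3 - <<'E'
from h import *
from scipy.optimize import brentq
iw=cams.camera_info("wrist");iw["view"]=np.load("wv3.npy")
def r(c): return ray(iw,(490+(c[0]+.5)/5-.5,120+(c[1]+.5)/5-.5),1)
at=lambda R,z:R[0]+R[1]*(z-R[0][2])/R[1][2]
A,B=r((17,299)),r((697,442));T1,T2=r((361,321)),r((424,338));S1,S2=r((64,361)),r((663,481))
ln=lambda z:np.linalg.norm(at(A,z)-at(B,z))
zp=brentq(lambda z:ln(z)-150,80,260)
print("z from edge length",zp,"slope mm/mm",(ln(zp)-ln(zp+1)), "tip width at 154,162",[np.linalg.norm(at(T1,z)-at(T2,z)).round(2) for z in(154,162)])
print("cam h",A[0])
T=r((392.5,329.5))
for z in(158,160,161.5,163,zp):
    a,b=at(A,z),at(B,z);m=(a+b)/2;e=(b-a)/np.linalg.norm(b-a)
    # tip z where its x along edge = mid
    zt=brentq(lambda q:(at(T,q)-m)@e,80,260);n=np.array([-e[1],e[0],0])
    print("zp",round(z,1),"len",ln(z).round(1),"tip z",round(zt,2),"diff",round(z-zt,2),"gap",((at(T,zt)-m)@n).round(1),"edge yaw",np.arctan2(e[1],e[0]).round(4), "mid",L(m).round(1),"corner-tip side test")
E
```

```text
z from edge length 159.69566440878123 slope mm/mm 0.6007090488540712 tip width at 154,162 [np.float64(14.21), np.float64(13.76)]
cam h [492.51552526 286.0611864  409.40057611]
zp 158 len 151.0 tip z 151.95 diff 6.05 gap 6.7 edge yaw -0.2056 mid [ 31.6 340.  158. ] corner-tip side test
zp 160 len 149.8 tip z 154.0 diff 6.0 gap 6.7 edge yaw -0.2056 mid [ 30.  340.1 160. ] corner-tip side test
zp 161.5 len 148.9 tip z 155.54 diff 5.96 gap 6.6 edge yaw -0.2056 mid [ 28.8 340.1 161.5] corner-tip side test
zp 163 len 148.0 tip z 157.07 diff 5.93 gap 6.6 edge yaw -0.2056 mid [ 27.6 340.2 163. ] corner-tip side test
zp 159.7 len 150.0 tip z 153.69 diff 6.0 gap 6.7 edge yaw -0.2056 mid [ 30.2 340.1 159.7] corner-tip side test
```

The edge and tip give a self-calibrated result: the platform is 6.0 mm above the pointer, so the target is about 53.5 mm of total drop. This agrees with the first estimate of 53–54 mm. I'll go back to the lever.

Request:
{"name": "carry_out", "arguments": {
  "grip": [0,0,0,0,0],
  "linear": [
    [0,0,0],
    [0,0,0],
    [0,0,0],
    [0,0,0],
    [0,0,0]
  ],
  "turn": [-0.045,-0.045,-0.045,-0.045,-0.045]
}}

```text
t: 22.2
eef_pos: [486.4, 216.9, 253.6]
tcp_rot: [1.709, 1.571, 0.764]
ft_force: [-0.2, -0.3, -0.5]
opening: 0.5
```

Request:
{"name": "carry_out", "arguments": {
  "grip": [0,0,0,0,0],
  "linear": [
    [0,0,0],
    [0,0,0],
    [0,0,0],
    [0,0,0],
    [0,-0.082,0.039]
  ],
  "turn": [-0.045,-0.045,-0.045,-0.045,0]
}}

```text
t: 22.7
eef_pos: [488.8, 173.8, 253.5]
tcp_rot: [1.346, 1.57, 0.97]
ft_force: [0.7, -0.8, -0.2]
opening: 0.499
```

Request:
{"name": "carry_out", "arguments": {
  "grip": [0,0,0,0,0],
  "linear": [
    [0,-0.082,0.039],
    [0,-0.082,0.039],
    [0,-0.082,0.039],
    [0,-0.082,0.039],
    [0,-0.082,0.039]
  ],
  "turn": [0,0,0,0,0]
}}

```text
t: 23.2
eef_pos: [500.8, -57.0, 253.8]
tcp_rot: [0.211, 1.57, -0.175]
ft_force: [1.3, -0.1, 0.1]
opening: 0.502
```

Request:
{"name": "carry_out", "arguments": {
  "grip": [0,0],
  "linear": [
    [0,0,0],
    [0,0,0]
  ],
  "turn": [0,0]
}}

```text
t: 23.4
eef_pos: [500.8, -55.9, 253.5]
tcp_rot: [2.491, 1.571, 2.102]
ft_force: [-0.1, 0.4, -0.3]
opening: 0.504
```

```bash
python3 -c "
from h import *
plan([500.6,-55.2,103.6],2.635-np.pi/2+.15)
i=cams.camera_info('wrist');im=cams.read_camera('wrist')
print([(b[0],onz(i,b[2],128,1)) for b in blobs(red(im),100)])"; python3 mon.py 1
```

```text
R [[-0.0, 0.38, 0.925], [0.0, 0.925, -0.38], [-1.0, 0.0, -0.0]] pos [500.8 -55.9 253.5] shift [149.91   0.57  -0.45] worldturn 1.88 tool turn -1.88
[(np.int32(158), array([ 327.51688815, -334.27330716,  128.        ])), (np.int32(319), array([500.54251444, -55.08588167, 128.        ]))]
t 23.45 drop [47.63 47.6 ] mean 47.61
h0 [210.  209.4] pos [500.8 -54.4 253.6] F [0.3 0.8 0.8] op 0.497 tcp angle open 0.148 r 89.8
```

Request:
{"name": "carry_out", "arguments": {
  "grip": [0,0,0,0,0.46],
  "linear": [
    [0.1,0,0],
    [0.1,0,0],
    [0.1,0,0],
    [0,0,0],
    [0,0,0]
  ],
  "turn": [0,0,0,0,0]
}}

```text
t: 24.0
eef_pos: [501.2, -54.3, 104.3]
tcp_rot: [-2.97, 1.57, 2.925]
ft_force: [1.1, 0.7, 0.6]
opening: 0.458
```

Request:
{"name": "carry_out", "arguments": {
  "grip": [0.46,0.46,0.46,0.46],
  "linear": [
    [0,0,0],
    [0,0,0],
    [0,0,0],
    [0,0,0]
  ],
  "turn": [0,0,0,0]
}}

```text
t: 24.4
eef_pos: [501.3, -55.2, 104.7]
tcp_rot: [0.113, 1.569, -0.278]
ft_force: [-0.7, -0.2, 0.1]
opening: 0.272
```

```bash
python3 mon.py 1
```

```text
t 24.4 drop [47.54 47.49] mean 47.52
h0 [210.  209.4] pos [501.2 -55.3 104.4] F [ 0.5  0.5 -0. ] op 0.272 tcp angle open 0.156 r 89.2
```

Request:
{"name": "carry_out", "arguments": {
  "grip": [0.46,0.46,0.46,0.46,0.46],
  "linear": [
    [0,-0.008,0.0002],
    [0,-0.008,0.0002],
    [0,-0.008,0.0002],
    [0,-0.008,0.0002],
    [0,-0.008,0.0002]
  ],
  "turn": [-0.014,-0.014,-0.014,-0.014,-0.014]
}}

```text
t: 24.95
eef_pos: [496.1, -74.5, 104.1]
tcp_rot: [0.108, 1.569, -0.061]
ft_force: [2.4, 2.4, 0.8]
opening: 0.27
```

```bash
python3 mon.py 2
```

```text
t 24.95 drop [47.89 48.02] mean 47.95
t 25.0 drop [48.11 47.98] mean 48.04
h0 [210.  209.4] pos [495.7 -74.7 104. ] F [-0.4  0.2  0.3] op 0.273 tcp angle open 0.382 r 89.9
```

Request:
{"name": "carry_out", "arguments": {
  "grip": [0.46,0.46,0.46],
  "linear": [
    [0,0,0],
    [0,0,0],
    [0,0,0]
  ],
  "turn": [0,0,0]
}}

```text
t: 25.35
eef_pos: [495.4, -74.3, 103.6]
tcp_rot: [-2.656, 1.571, -2.828]
ft_force: [-0.0, 0.3, -0.3]
opening: 0.27
```

```bash
python3 mon.py 2
```

```text
t 25.35 drop [49.46 49.49] mean 49.48
t 25.4 drop [49.67 50.03] mean 49.85
h0 [210.  209.4] pos [495.4 -74.3 103.6] F [ 0.1 -0.8  0.8] op 0.266 tcp angle open 0.378 r 90.3
```

Request:
{"name": "carry_out", "arguments": {
  "grip": [0.46,0.46,0.46,0.46,0.46],
  "linear": [
    [0,0,0],
    [0,0,0],
    [0,0,0],
    [0,0,0],
    [0,0,0]
  ],
  "turn": [0,0,0,0,0]
}}

```text
t: 25.95
eef_pos: [495.4, -74.4, 103.6]
tcp_rot: [-2.075, 1.571, -2.245]
ft_force: [-0.7, -0.3, 0.3]
opening: 0.268
```

Request:
{"name": "carry_out", "arguments": {
  "grip": [0.46,0.46,0.46,0.46,0.46],
  "linear": [
    [0,0,0],
    [0,0,0],
    [0,0.008,0.0002],
    [0,0.008,0.0002],
    [0,0.008,0.0002]
  ],
  "turn": [0,0,0.014,0.014,0.014]
}}

```text
t: 26.45
eef_pos: [498.0, -63.1, 103.6]
tcp_rot: [-1.985, 1.57, -2.289]
ft_force: [-2.9, -6.8, 0.5]
opening: 0.27
```

Request:
{"name": "carry_out", "arguments": {
  "grip": [0.46,0.46,0.46,0.46,0.46],
  "linear": [
    [0,0.008,0.0002],
    [0,0.008,0.0002],
    [0,0.008,0.0002],
    [0,0,0],
    [0,0,0]
  ],
  "turn": [0.014,0.014,0.014,0,0]
}}

```text
t: 26.95
eef_pos: [502.1, -51.5, 103.5]
tcp_rot: [-2.713, 1.57, 3.136]
ft_force: [-3.8, -1.5, 1.0]
opening: 0.271
```

```bash
python3 mon.py 2
```

```text
t 26.95 drop [54.69 54.6 ] mean 54.65
t 27.0 drop [54.76 54.68] mean 54.72
h0 [210.  209.4] pos [502.2 -51.6 103.5] F [-3.6 -1.4  1.6] op 0.274 tcp angle open 0.113 r 89.5
```

Stopped at 54.7 mm, about 1.1 mm below target and inside the ±5 mm tolerance. Next I'll bring the lever fully home.

Request:
{"name": "carry_out", "arguments": {
  "grip": [0.46,0.46,0.46,0.46],
  "linear": [
    [0,0.006,0.0002],
    [0,0.006,0.0002],
    [0,0.006,0.0002],
    [0,0,0]
  ],
  "turn": [0.011,0.011,0.011,0]
}}

```text
t: 27.45
eef_pos: [506.3, -43.6, 103.5]
tcp_rot: [-2.624, 1.569, 3.12]
ft_force: [-5.8, -1.5, 1.7]
opening: 0.27
```

Request:
{"name": "carry_out", "arguments": {
  "grip": [0.46,0.46],
  "linear": [
    [0,0.002,0],
    [0,0,0]
  ],
  "turn": [0.004,0]
}}

```text
t: 27.65
eef_pos: [506.7, -42.9, 103.5]
tcp_rot: [-2.565, 1.569, -3.115]
ft_force: [-5.6, -3.6, 2.3]
opening: 0.273
```

Request:
{"name": "carry_out", "arguments": {
  "grip": [0.46,0.46],
  "linear": [
    [0,0.002,0],
    [0,0,0]
  ],
  "turn": [0.004,0]
}}

```text
t: 27.85
eef_pos: [507.2, -42.1, 103.4]
tcp_rot: [-2.548, 1.569, -3.112]
ft_force: [-5.9, -4.3, 1.2]
opening: 0.274
```

Request:
{"name": "carry_out", "arguments": {
  "grip": [0.46,0.46],
  "linear": [
    [0,0.002,0],
    [0,0,0]
  ],
  "turn": [0.003,0]
}}

```text
t: 28.05
eef_pos: [507.6, -41.2, 103.4]
tcp_rot: [-2.561, 1.569, -3.134]
ft_force: [-5.8, -2.3, 1.6]
opening: 0.272
```

Request:
{"name": "carry_out", "arguments": {
  "grip": [0.46,0.46],
  "linear": [
    [0,0.001,0],
    [0,0,0]
  ],
  "turn": [0,0]
}}

```text
t: 28.25
eef_pos: [507.7, -41.0, 103.4]
tcp_rot: [-2.437, 1.568, -3.009]
ft_force: [-7.9, -6.1, 2.7]
opening: 0.271
```

Request:
{"name": "carry_out", "arguments": {
  "grip": [0.46,0.46],
  "linear": [
    [0,0.001,0],
    [0,0,0]
  ],
  "turn": [0,0]
}}

```text
t: 28.45
eef_pos: [507.7, -40.9, 103.4]
tcp_rot: [-2.339, 1.568, -2.911]
ft_force: [-9.9, -9.6, 3.1]
opening: 0.268
```

The lever is on its stop: motion ended at the known shut position with about 14 N. I'll back off, open, lift and go to the look pose.

Request:
{"name": "carry_out", "arguments": {
  "grip": [0.46,0,-0.2,-0.2,-0.2],
  "linear": [
    [0,-0.006,0],
    [0,0,0],
    [0,0,0],
    [0,0,0],
    [-0.06,0,0]
  ],
  "turn": [0,0,0,0,0]
}}

```text
t: 28.95
eef_pos: [506.3, -42.4, 131.5]
tcp_rot: [-2.783, 1.566, 2.928]
ft_force: [-0.1, 0.2, 0.4]
opening: 0.551
```

Request:
{"name": "carry_out", "arguments": {
  "grip": [-0.2,-0.2,-0.2,-0.2,-0.2],
  "linear": [
    [-0.09,0,0],
    [-0.09,0,0],
    [-0.08,0,0],
    [0,0.08,-0.05],
    [0,0.08,-0.05]
  ],
  "turn": [0,0,0,0,0]
}}

```text
t: 29.45
eef_pos: [509.2, 52.1, 265.0]
tcp_rot: [0.567, 1.568, -0.008]
ft_force: [1.5, -0.2, -1.1]
opening: 0.597
```

Request:
{"name": "carry_out", "arguments": {
  "grip": [-0.2,-0.2,-0.2,-0.2,-0.2],
  "linear": [
    [0,0.08,-0.05],
    [0,0.08,-0.05],
    [0,0.08,-0.05],
    [0,0.08,-0.05],
    [0,0,0]
  ],
  "turn": [0,0,0,0,0.044]
}}

```text
t: 29.95
eef_pos: [510.9, 245.0, 263.4]
tcp_rot: [1.975, 1.57, 1.268]
ft_force: [0.2, -1.2, 0.3]
opening: 0.596
```

Request:
{"name": "carry_out", "arguments": {
  "grip": [-0.2,-0.2,-0.2,-0.2,-0.2],
  "linear": [
    [0,0,0],
    [0,0,0],
    [0,0,0],
    [0,0,0],
    [0,0,0]
  ],
  "turn": [0.044,0.044,0.044,0.044,0.044]
}}

```text
t: 30.45
eef_pos: [511.4, 240.5, 263.5]
tcp_rot: [2.017, 1.571, 0.609]
ft_force: [0.4, -0.1, 0.9]
opening: 0.601
```

Request:
{"name": "carry_out", "arguments": {
  "grip": [-0.2,-0.2,-0.2,-0.2],
  "linear": [
    [0,0,0],
    [0,0,0],
    [0,0,0],
    [0,0,0]
  ],
  "turn": [0.044,0.044,0,0]
}}

```text
t: 30.85
eef_pos: [511.4, 240.4, 263.6]
tcp_rot: [-0.867, 1.571, -2.541]
ft_force: [1.3, 0.9, 0.1]
opening: 0.599
```

```bash
python3 mon.py 1 pics/s5.png; python3 - <<'E'
from h import *
i=cams.camera_info("wrist");im=cams.read_camera("wrist");cv2.imwrite("pics/wrist4.png",im);np.save("wv4.npy",i["view"])
print("red",blobs(red(im)),"yel",blobs(yellow(im)))
print("lever red scene now/start",[b for b in blobs(red(cv2.imread("pics/s5.png"))) if 250<b[2][0]<360],"318.28 246.1")
b=[b for b in blobs(red(im),100)][0];x,y=490,120
print(x,y);cv2.imwrite("pics/c5.png",cv2.resize(im[y:y+120,x:x+150],None,fx=5,fy=5,interpolation=cv2.INTER_CUBIC))
E
```

```text
t 30.85 drop [54.55 54.52] mean 54.53
h0 [210.  209.4] pos [511.4 240.3 263.6] F [0.2 0.1 0.6] op 0.597 tcp angle open -0.843 r 334.4
red [(np.int32(778), (np.int32(521), np.int32(157), np.int32(42), np.int32(55)), array([536.83, 183.46]))] yel [(np.int32(916), (np.int32(465), np.int32(222), np.int32(124), np.int32(23)), array([526.34, 232.77])), (np.int32(69), (np.int32(534), np.int32(354), np.int32(12), np.int32(7)), array([539.55, 356.62]))]
lever red scene now/start [(np.int32(40), (np.int32(315), np.int32(243), np.int32(7), np.int32(7)), array([318.2 , 246.08]))] 318.28 246.1
490 120
```

View pics/c5.png

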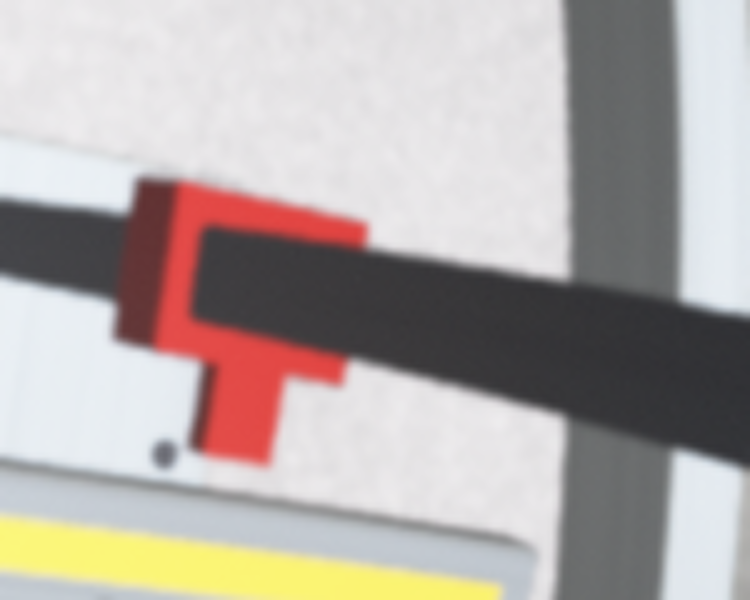

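```bash
python3 - <<'E'
import cv2
im=cv2.imread("pics/wrist4.png")[180:270,450:605]
cv2.imwrite("pics/c6.png",cv2.resize(im,None,fx=5,fy=5,interpolation=cv2.INTER_CUBIC))
E
```

```text
(no output)
```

View pics/c6.png

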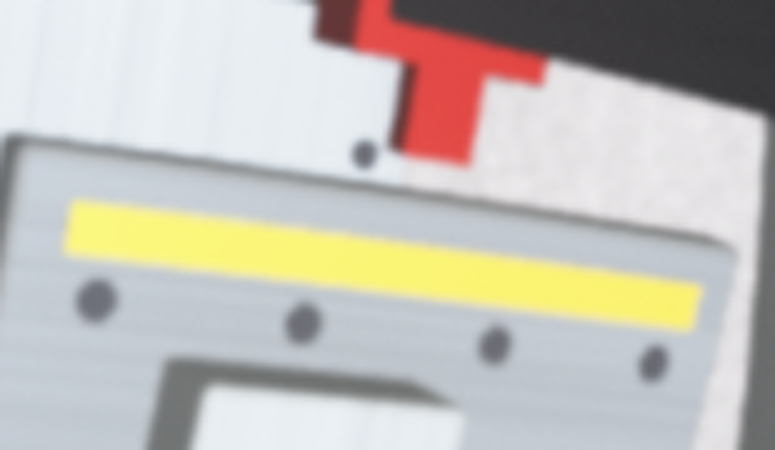

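```bash
python3 - <<'E'
from h import *
from scipy.optimize import brentq
at=lambda R,z:R[0]+R[1]*(z-R[0][2])/R[1][2]
iw=cams.camera_info("wrist")
def go(f,x0,y0,a,b,t,zs):
    iw["view"]=np.load(f)
    r=lambda c:ray(iw,(x0+(c[0]+.5)/5-.5,y0+(c[1]+.5)/5-.5),1)
    A,B,T=r(a),r(b),r(t)
    for z in zs:
        p,q=at(A,z),at(B,z);m=(p+q)/2;e=(q-p)/np.linalg.norm(q-p)
        zt=brentq(lambda h:(at(T,h)-m)@e,80,260);print(f,z,"len",np.linalg.norm(q-p).round(2),"platform-pointer",round(z-zt,2))
go("wv4.npy",450,180,(19,144),(738,250),(438,159),(152,154))
go("wv4.npy",450,180,(72,202),(703,286),(438,159),(152,154))
go("wv3.npy",490,120,(64,361),(663,481),(392.5,329.5),(159,161))
E
```

```text
wv4.npy 152 len 150.95 platform-pointer -1.8
wv4.npy 154 len 149.82 platform-pointer -1.79
wv4.npy 152 len 133.36 platform-pointer 0.59
wv4.npy 154 len 132.36 platform-pointer 0.59
wv3.npy 159 len 133.4 platform-pointer 7.42
wv3.npy 161 len 132.33 platform-pointer 7.36
```

```bash
python3 mon.py 1; python3 -c "
from cell import env
print(env.job_done())"
```

```text
t 30.95 drop [54.55 54.55] mean 54.55
h0 [210.  209.4] pos [511.4 240.3 263.6] F [-0.2  0.3  0.9] op 0.601 tcp angle open -0.843 r 334.4
the job is handed in; nothing more can be done
None
```

The platform now stands level with the pointer to within about 2 mm, the lever is shut and released, and I have handed the job in at 31 s of the 72 s. The hand-in reports no verdict.

**How it was done:** I caged the lever grip loosely between the fingers, without squeezing it. I cracked it to about 0.39 rad, where the platform sank at about 6 mm/s, and stopped it once to measure with the wrist camera. I then opened it again a little less, let the rest sink at about 4–5 mm/s, and turned the lever back onto its stop with about 14 N.

**Last checks:**
- **Platform still:** the total drop was 54.5 mm, steady in readings before and after the robot let go.
- **Lever shut:** the grip sits at (318.2, 246.1) in the scene view, within 0.1 px of its position before I touched it.
- **Robot clear:** the gripper is well away from everything, with no contact force.
- **Level:** the two wrist-camera measures disagree slightly. The platform's edge corners give it 1.8 mm below the pointer, and the yellow strip's ends give 0.6 mm above. The scene camera, counting from the mid-way stop, gives about 1 mm below; the tolerance is 5 mm.
- **Not checked:** I did not measure the other objects at the end. No unexpected contact forces showed up during the moves.

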